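Leak-check the lid seam of the blue sample box

ROBOT

A 6-joint arm with a two-finger parallel gripper is mounted at the origin on the work surface. World frame = base frame: x ahead of the robot, y to its left, z up, the work surface at z = 0. Lengths are in m, angles in rad, forces in N, time in s.
With the tool pointing down it reaches from about 0.35 to 0.875 m from the base axis. Payload 4.2 kg.
Tool frame: the origin (TCP) lies on the mounting face of the last link; the fingertips stand 182 mm ahead of it and the grasp point (between the pads) lies robot.grip_depth ahead of it (robot.grip_depth is the distance from the TCP to the grasp point, in m); y points along the fingers, x is the direction in which the jaws open and shut, and the axes are right-handed (so a half turn about y gives the same grasp; the last joint's range is limited). The gripper opens to 87 mm and grips with 3 to 60 N. Pads are 19 mm wide; open, the fingers measure 117 mm over their backs; the gripper's body (75 mm by 190 mm) begins 51 mm behind the grasp point.
Start: joints at [1.388, 0.385, 0.008, 0, -1.194, -0.259], TCP at [0.267, 0.565, 0.405] pointing down, gripper open.
Joint ranges: [-3.14, 3.14], [-1.21, 2.06], [-1.07, 1.41], [-3.16, 2.05], [-2.99, -0.16], [-3.1, 3.1]. Speed limits (rad/s): [2.79, 2.79, 3.14, 3.14, 3.14, 3.14].

INTERFACE

Orientations are given as a unit quaternion [x, y, z, w].
In Python, from station import robot gives the robot as it stands.
- The arm moves only by the tool apply_moves, never from a script. Its argument "rows" is one flat list of numbers, 5 for each row, row after row: the shift along the tool's x, y, z in cm, then the turn about the tool's y in degrees, then the opening, from -1 (shut) to 1 (fully open), so that 0 is half open. In form: [tx, ty, tz, roll, hand, tx, ty, tz, roll, hand, ...]. A call has 1 to 12 rows; each row shifts and turns the commanded pose from where the row before left it, along the tool's axes as they then stand; what a row does not reach is not made up. A row lasts 1/8 s, in which the tool goes at most 62.5 mm and 10.7 degrees, less where a joint would pass 70% of its speed; a pose out of reach is approached as far as the arm can. A call with a gripper value outside its range is refused whole. The fingers move at their own pace and stop on an object; "grip_force" is the grip in N (left out, the last holds). Time passes only in rows, so rows that do not move let the fingers close. It gives the time, the measured TCP pose, the force and the opening at its end, in the units of the state.
- robot.get_obs(): the state, without advancing time (a new reading comes with each control period).
- robot.grab_frame(name): name is "side" or "top" or "wrist"; returns a dict with "pixels" (400x640x3 uint8, blue, green, red), "camera_matrix" (3x3 intrinsics, pixels), "pose" (4x4, takes a point from camera to world coordinates). Camera axes: x right, y down, z forward; pixel columns grow to the right and rows downward; lengths in m; the calibration is good to about 2 mm. A picture is of the moment at which its call begins. There is no depth.
- robot.close_job(): hands the job in, once; it reports no verdict.
The state is a dict: "t": time; "qpos": joint angles; "dq": joint speeds; "effort": joint torques, N m; "tcp_pos": TCP position; "tool_rot": TCP orientation; "ft_force": force on the tool from outside, world axes, zero at the start; "wrist_torque": the same for the moment, N m; "gripper_width": finger opening in m.
Only numpy, scipy, OpenCV 4.12 (cv2) and the standard library are available. Lean on these libraries where they do the work, as an engineer would, in place of code of your own. Each camera call takes 0.05 s, during which the arm holds its last target.

TASK

Take the orange leak-test pen from its stand and guide its tip slowly (no faster than 4 cm a second) along the whole black seam on the lid of the blue box, from the red end to the white end, keeping the tip over the seam and within about 1 cm above it or just touching. Then put the pen back upright in the hole it came from and let go. Leave the yellow box and the green pen alone, and do not push the blue box about or press hard on it.

Things in the scene. Friction and masses are not known exactly. Their poses are not given: they have to be found in the camera images.
- orange_pen: Orange leak-test pen, loose, 90 g, 132 mm long, upright, tip down in a hole of the stand. Origin: its tip (15 mm above the table while in the stand); z up its axis. From the tip: steel cone to 30 mm, steel shaft 14 mm thick to 60, black collar 34 mm wide at 60 to 66 (rests on the stand's top), round orange handle 20 mm thick to 132. Its hole varies: remember where it began.
- orange_pen_grip (a point): Point on the axis of the orange pen's handle, 100 mm above its tip: the place to grip it, 20 mm in diameter.
- blue_box: Blue sample box, light-blue lid in two halves, 180 x 108 x 65 mm, 1.4 kg, loose. Origin: centre of its underside; x along the seam, z up. Seam: straight black gasket 6 mm wide between the lid halves, flush with the lid's top at z = 65 mm, at y = 0, from the red end (x = -70 mm) to the white end (x = +70 mm). Red and white patches 18 x 30 mm lie just beyond its ends.
- stand: White pen stand fixed to the table, 170 x 60 mm, top 75 mm above the table. Origin: centre of its underside; x along its long side. Two holes, 24 mm wide, at x = -45 and +45 mm: one holds the orange pen, the other the green pen.
- yellow_box: Yellow sample box of the same make and size (180 x 108 x 65 mm), with its own seam and marks; not to be checked, leave it alone. Origin: centre of its underside.
- green_pen: Green pen of the same shape and size as the orange one, standing in the other hole of the stand; leave it there. Origin: its tip.
Not all that is in view belongs to the job. There is more than one size of the blue_box; the job needs the largest.

How it is judged:
On the way, in this order (a step that is already met when the one before it is completed fails the run):
1. the tip spends at least 0.2 s over the red end of the blue box's seam (within 11 mm to either side, at most 13 mm above it; -88 to -54 mm along it from its middle, red end negative) (x of orange_pen in the frame of blue_box between -0.088 and -0.054 m and y of orange_pen in the frame of blue_box between -0.011 and 0.011 m and z of orange_pen in the frame of blue_box between 0.058 and 0.078 m), for 0.2 s.
2. the tip spends at least 0.3 s over the second fifth of the blue box's seam (within 11 mm to either side, at most 13 mm above it; -50 to -18 mm along it from its middle, red end negative) (x of orange_pen in the frame of blue_box between -0.05 and -0.018 m and y of orange_pen in the frame of blue_box between -0.011 and 0.011 m and z of orange_pen in the frame of blue_box between 0.058 and 0.078 m), for 0.3 s.
3. the tip spends at least 0.3 s over the middle fifth of the blue box's seam (within 11 mm to either side, at most 13 mm above it; -16 to 16 mm along it from its middle, red end negative) (x of orange_pen in the frame of blue_box between -0.016 and 0.016 m and y of orange_pen in the frame of blue_box between -0.011 and 0.011 m and z of orange_pen in the frame of blue_box between 0.058 and 0.078 m), for 0.3 s.
4. the tip spends at least 0.3 s over the fourth fifth of the blue box's seam (within 11 mm to either side, at most 13 mm above it; 18 to 50 mm along it from its middle, red end negative) (x of orange_pen in the frame of blue_box between 0.018 and 0.05 m and y of orange_pen in the frame of blue_box between -0.011 and 0.011 m and z of orange_pen in the frame of blue_box between 0.058 and 0.078 m), for 0.3 s.
5. the tip spends at least 0.2 s over the white end of the blue box's seam (within 11 mm to either side, at most 13 mm above it; 54 to 88 mm along it from its middle, red end negative) (x of orange_pen in the frame of blue_box between 0.054 and 0.088 m and y of orange_pen in the frame of blue_box between -0.011 and 0.011 m and z of orange_pen in the frame of blue_box between 0.058 and 0.078 m), for 0.2 s.
At the end, for the whole second after the job is handed in: The orange pen stands at rest and upright (within 8.5 degrees) in the hole it came from, its tip within 16 mm of where it began; both boxes and the green pen are within 20 mm of where they began (distance of orange_pen from where it was at the start of the episode below 0.016 m and angle between orange_pen's own z axis and vertical below 0.15 rad and linear speed of orange_pen below 0.02 m/s and distance of each of blue_box, yellow_box, green_pen from where it was at the start of the episode below 0.02 m); the robot touches nothing.
It fails at once if the blue box is pushed more than 20 mm (distance of blue_box from where it was at the start of the episode above 0.02 m).
It fails at once if the yellow box is moved more than 20 mm (distance of yellow_box from where it was at the start of the episode above 0.02 m).
It fails at once if the green pen is moved more than 20 mm (distance of green_pen from where it was at the start of the episode above 0.02 m).
It fails at once if the pen is pressed on the blue box with more than 25 N (contact force between orange_pen and blue_box above 25 N).
It also fails if it takes over 61 s, if anything falls off the work surface, if the arm or the gripper's body presses on something with over 40 N, if the wrist force passes 120 N, or if a joint passes its speed limit or range.

## Working session

There is one attempt and no reset: what is moved stays moved. The work goes in short steps, Python scripts to look and compute and a tool call to move; the robot and the scene stay as the last step left them, time stands still between calls to the robot, and variables do not carry over. Pictures are saved under pics/ and viewed, and the job is handed in when it is done.

Besides the shell and the picture viewer there is one more tool, called after "Emit:" as name(argument=value, ...) on one line, values as JSON. apply_moves: Moves the arm, as the interface text tells. Its arguments: {"type":"object","properties":{"rows":{"type":"array"},"grip_force":{"type":"number"}},"required":["rows"]}

```bash
ls; mkdir -p pics
python3 - <<'E'
from station import robot
import cv2
o=robot.get_obs();print(o, robot.grip_depth)
for n in ["side","top","wrist"]:
    f=robot.grab_frame(n);cv2.imwrite(f"pics/{n}0.png",f["pixels"]);print(n,f["camera_matrix"].tolist(),f["pose"].round(4).tolist())
E
```

```text
pics
{'t': 0.0, 'qpos': array([ 1.38759806e+00,  3.85553465e-01,  6.63493496e-03, -5.38968245e-04,
       -1.19404081e+00, -2.58608282e-01]), 'dq': array([-2.53315233e-05,  1.09068387e-03, -6.27213009e-04,  5.32344957e-04,
       -2.49615168e-04, -1.81166971e-05]), 'effort': array([ 6.71819525e-04, -3.90657628e+01,  1.87404174e+01,  4.22005087e+00,
        1.10372464e-02, -1.85159856e-04]), 'tcp_pos': array([0.26710255, 0.56481425, 0.40365868]), 'tool_rot': array([ 0.37888467, -0.5970024 ,  0.59788305, -0.37758496]), 'ft_force': array([-0.37506951,  0.26653924, -0.63166743]), 'wrist_torque': array([ 0.00915862,  0.02269671, -0.0027212 ]), 'gripper_width': 0.08705845768988227} 0.1635
side [[390.87274369027404, 0.0, 316.7866409997493], [0.0, 390.87274369027404, 191.9044801462991], [0.0, 0.0, 1.0]] [[0.8982, -0.2753, 0.3428, 0.1916], [-0.4395, -0.5383, 0.7191, -0.5337], [-0.0134, -0.7965, -0.6045, 0.5946], [0.0, 0.0, 0.0, 1.0]]
top [[518.1446244460959, 0.0, 319.21541571349064], [0.0, 518.1446244460959, 196.8230665803987], [0.0, 0.0, 1.0]] [[-0.0978, -0.9694, 0.2253, 0.2773], [-0.9952, 0.0941, -0.0271, 0.0357], [0.0051, -0.2269, -0.9739, 1.0214], [0.0, 0.0, 0.0, 1.0]]
wrist [[356.5204948390002, 0.0, 318.65502137016756], [0.0, 356.5204948390002, 197.79695878221298], [0.0, 0.0, 1.0]] [[-0.4273, -0.8753, -0.2263, 0.329], [-0.9041, 0.4143, 0.1046, 0.5356], [0.0022, 0.2493, -0.9684, 0.3831], [0.0, 0.0, 0.0, 1.0]]
```

View pics/side0.png

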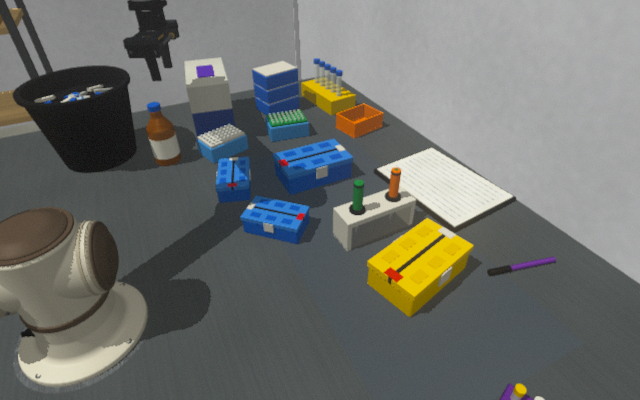

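View pics/top0.png

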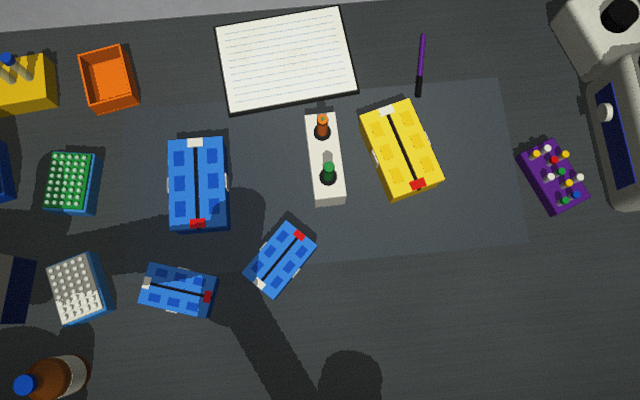

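View pics/wrist0.png

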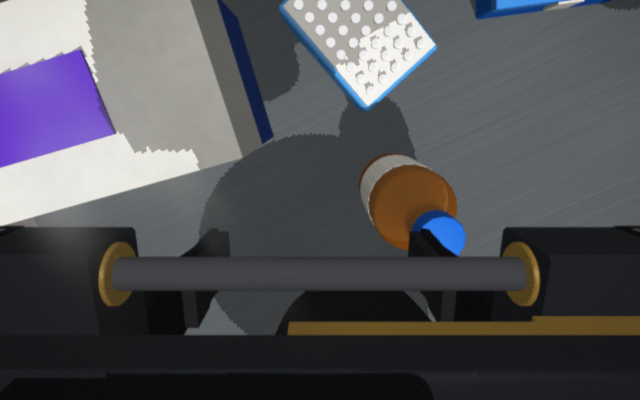

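Run:
```python
from scipy.spatial.transform import Rotation as R
print(R.from_quat([ 0.37888467, -0.5970024 ,  0.59788305, -0.37758496]).as_matrix().round(3))
```

```text
[[-0.428 -0.001  0.904]
 [-0.904 -0.002 -0.428]
 [ 0.002 -1.     0.   ]]
```

Top view: candidates for the blue box are at (197,183), which is the largest, and smaller ones at (280,259) and (178,290). The candidates for the orange pen are the pen at (322,125), the green pen at (328,172), the orange tray at (108,78) and the purple pen at (419,65). I choose the box at (197,183), with red end (198,223) and white end (195,142), and the pen at (322,125). Next, close crops to check.

Run:
```python
import cv2
t=cv2.imread("pics/top0.png");s=cv2.imread("pics/side0.png")
cv2.imwrite("pics/c1.png",cv2.resize(t[125:240,155:240],None,fx=5,fy=5,interpolation=cv2.INTER_CUBIC))
cv2.imwrite("pics/c2.png",cv2.resize(t[100:215,295:355],None,fx=5,fy=5,interpolation=cv2.INTER_CUBIC))
cv2.imwrite("pics/c3.png",cv2.resize(s[130:250,265:425],None,fx=5,fy=5,interpolation=cv2.INTER_CUBIC))
```

```text
(no output)
```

View pics/c1.png

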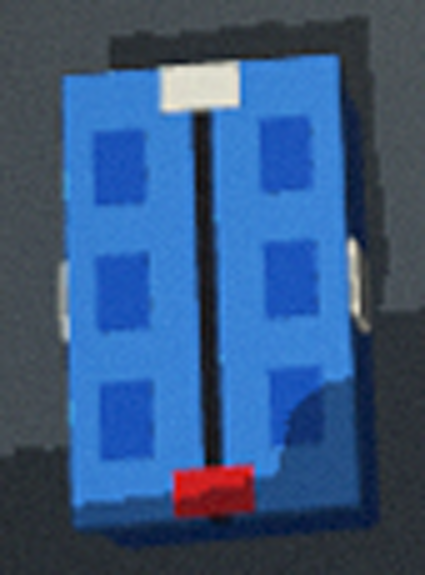

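View pics/c2.png

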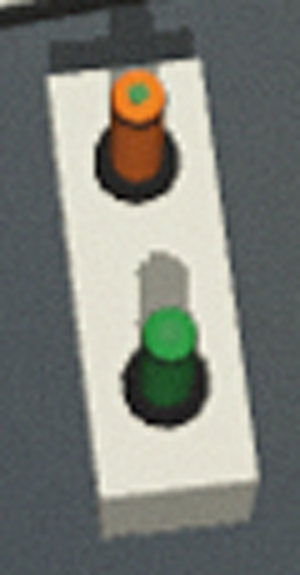

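View pics/c3.png

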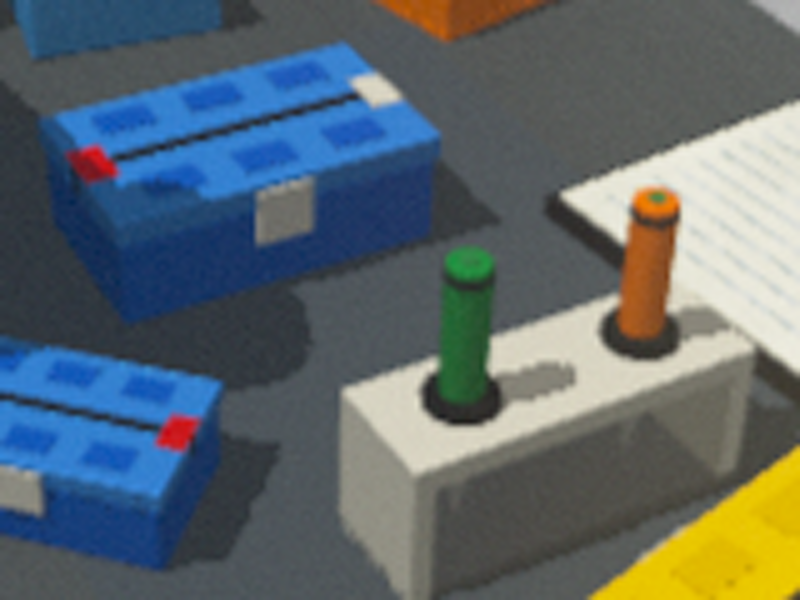

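```bash
cat > h.py <<'E'
import numpy as np
from station import robot
def ray(f,u,v,z):
    K=f["camera_matrix"];T=f["pose"]
    d=T[:3,:3]@np.linalg.solve(K,[u,v,1.]);c=T[:3,3]
    return c+d*(z-c[2])/d[2]
E
python3 - <<'E'
from h import *
f=robot.grab_frame("top");s=robot.grab_frame("side")
c=lambda x,y,ox,oy:(ox+x/5-.4,oy+y/5-.4)
P=lambda n,fr,x,y,o,z:print(n,ray(fr,*c(x,y,*o),z).round(4))
o1=(155,125);o2=(295,100);o3=(265,130)
P("white T",f,202,110,o1,.065);P("red T",f,213,467,o1,.065)
P("patch w outer",f,199,65,o1,.065);P("patch r outer",f,215,516,o1,.065)
P("white S",s,360,97,o3,.065);P("red S",s,114,161,o3,.065)
P("pen top T",f,139,94,o2,.147);P("collar T",f,137,163,o2,.081);
P("pen top S",s,656,200,o3,.147);P("collar S",s,640,333,o3,.081)
P("green top T",f,170,333,o2,.147);P("collar T",f,166,388,o2,.081);P("green top S",s,469,262,o3,.147);P("gcollar S",s,461,396,o3,.081)
for q in [(47,75),(200,60),(258,480),(98,498)]:P("stand",f,*q,o2,.075)
print(robot.get_obs()["t"])
E
```

```text
white T [0.6213 0.2388 0.065 ]
red T [0.4802 0.2409 0.065 ]
patch w outer [0.6398 0.2392 0.065 ]
patch r outer [0.4615 0.2409 0.065 ]
white S [0.6198 0.2395 0.065 ]
red S [0.4813 0.2415 0.065 ]
pen top T [ 0.623  -0.0084  0.147 ]
collar T [ 0.6212 -0.0082  0.081 ]
pen top S [ 0.622 -0.007  0.147]
collar S [ 0.6203 -0.01    0.081 ]
green top T [ 0.533  -0.0104  0.147 ]
collar T [ 0.5311 -0.0102  0.081 ]
green top S [ 0.532  -0.0095  0.147 ]
gcollar S [ 0.5308 -0.0116  0.081 ]
stand [0.6628 0.0228 0.075 ]
stand [ 0.6633 -0.0372  0.075 ]
stand [ 0.4938 -0.0412  0.075 ]
stand [0.4927 0.0192 0.075 ]
0.25
```

Crop 1 shows the largest blue box with its seam from red at (213,467) to white at (202,110), crop pixels. Crop 2 shows the orange pen (139,94) in the far hole and the green pen (170,333) in the near one. The top and side views agree within 2 mm. First I turn the tool so its axes align with the world, with a small lift.

Emit:
apply_moves(rows=[0,-1.5,0,-8.4,1,0,-1.5,0,-8.4,1,0,-1,0,-8.4,1,0,0,0,0,1], grip_force=25)

```text
t: 0.75
tcp_pos: [0.2672, 0.565, 0.4455]
tool_rot: [-0.499, 0.501, -0.501, 0.5]
ft_force: [-0.8, -0.4, 0.4]
gripper_width: 0.0868
```

Emit:
apply_moves(rows=[3.5,0,2,0,1,4.8,0,3,0,1,4.8,0,3,0,1,4.8,0,3,0,1,4.8,0.5,3,0,1,4.8,0.5,3,0,1,4.8,1,3,0,1,4.8,1,3,0,1,4.8,1,3,0,1,4.8,1,3,0,1,4.8,1,3,0,1,3,0.5,2,0,1])

```text
t: 2.25
tcp_pos: [0.6068, 0.017, 0.378]
tool_rot: [-0.499, 0.502, -0.501, 0.497]
ft_force: [0.3, -0.5, 0.1]
gripper_width: 0.0868
```

Emit:
apply_moves(rows=[1.2,0,0,0,1,0,0,0,0,1,0,0,0,0,1])

```text
t: 2.62
tcp_pos: [0.6056, 0.0082, 0.3801]
tool_rot: [0.499, -0.5, 0.5, -0.5]
ft_force: [-0.2, 0.3, -0.4]
gripper_width: 0.087
```

Run:
```python
from h import *
import cv2
from scipy.spatial.transform import Rotation as R
for n in ["wrist","side"]:
    f=robot.grab_frame(n);cv2.imwrite(f"pics/{n}1.png",f["pixels"])
o=robot.get_obs();print(o["tcp_pos"],R.from_quat(o["tool_rot"]).as_matrix().round(4))
```

```text
[0.60566335 0.00845549 0.38030426] [[-6.e-04  8.e-04  1.e+00]
 [-1.e+00  4.e-04 -6.e-04]
 [-4.e-04 -1.e+00  8.e-04]]
```

View pics/wrist1.png

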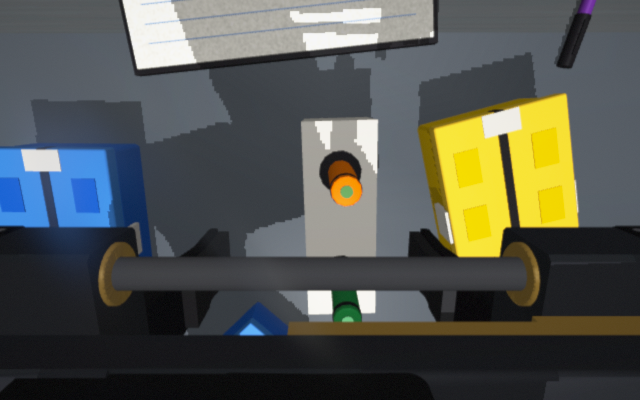

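View pics/side1.png

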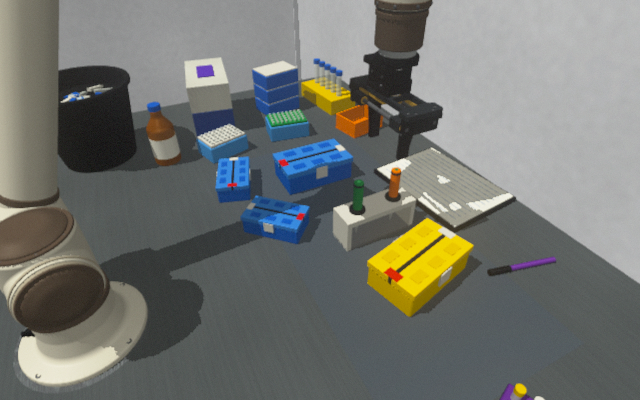

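The wrist view shows the orange pen's top at (346,190) with the jaws on either side, and the green pen behind at (346,318). Now I shift over the pen and partly descend.

Emit:
apply_moves(rows=[0.8,0,0.8,0,1,0.9,0,0.8,0,1,0,1,0,0,1,0,1,0,0,1,0,0,0,0,1,0,0,0,0,1])

```text
t: 3.48
tcp_pos: [0.6221, -0.0096, 0.3597]
tool_rot: [0.5, -0.5, 0.5, -0.5]
ft_force: [0.6, 0.1, -0.3]
gripper_width: 0.0871
```

Run:
```python
from h import *
import cv2
f=robot.grab_frame("wrist");cv2.imwrite("pics/wrist2.png",f["pixels"])
print(robot.get_obs()["tcp_pos"])
T=f["pose"];K=f["camera_matrix"]
p=T[:3,:3].T@(np.array([.6217,-.0083,.147])-T[:3,3]);p=K@p;print(p/p[2])
```

```text
[ 0.62211173 -0.00959654  0.36002018]
[315.93346222 230.61221472   1.        ]
```

View pics/wrist2.png

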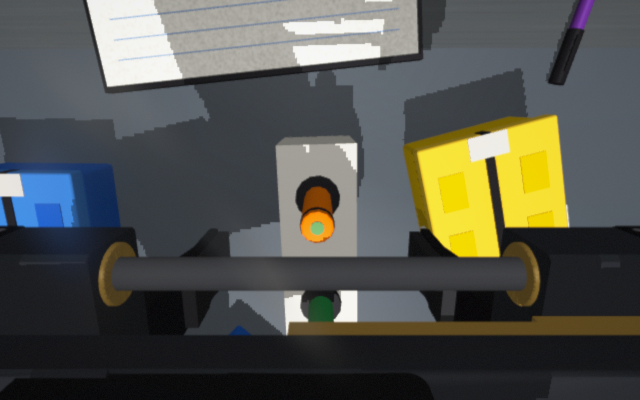

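The pen's top is at (318,226), against a predicted (316,231), so it agrees within about 2-3 mm. Descending now.

Emit:
apply_moves(rows=[-0.1,1.5,0.1,0,1,0,1.5,0,0,1,0,1.5,0,0,1,0,1.5,0,0,1,0,1.2,0,0,1,0,0.9,0,0,1,0,0,0,0,1,0,0,0,0,1])

```text
t: 4.53
tcp_pos: [0.6233, -0.0087, 0.2793]
tool_rot: [0.499, -0.5, 0.501, -0.5]
ft_force: [-0.3, -0.3, 0.5]
gripper_width: 0.0869
```

Run:
```python
from h import *
import cv2
f=robot.grab_frame("side");print(robot.get_obs()["tcp_pos"],robot.get_obs()["ft_force"])
cv2.imwrite("pics/side3.png",cv2.resize(f["pixels"][90:260,310:490],None,fx=3,fy=3))
```

```text
[ 0.62332085 -0.00869122  0.27943339] [ 0.10671802 -0.20677385  0.03502605]
```

View pics/side3.png

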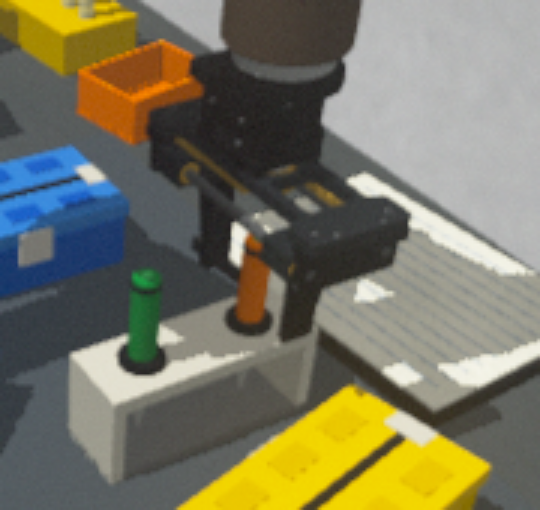

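The pen stands between the jaws and nothing is touching. Closing.

Emit:
apply_moves(rows=[0,0,0,0,-1,0,0,0,0,-1,0,0,0,0,-1,0,0,0,0,-1,0,0,0,0,-1,0,0,0,0,-1,0,0,0,0,-1,0,0,0,0,-1], grip_force=25)

```text
t: 5.58
tcp_pos: [0.6231, -0.0087, 0.2787]
tool_rot: [-0.5, 0.5, -0.5, 0.5]
ft_force: [-0.2, 0.3, -0.7]
gripper_width: 0.0197
```

Emit:
apply_moves(rows=[0,-0.5,0,0,-1,0,-1,0,0,-1,0,-1.5,0,0,-1,0,-1.5,0,0,-1,0,-1.5,0,0,-1,0,-1.5,0,0,-1,0,-1,0,0,-1,0,-0.5,0,0,-1,0,0,0,0,-1,0,0,0,0,-1])

```text
t: 6.82
tcp_pos: [0.6229, -0.0087, 0.368]
tool_rot: [-0.5, 0.501, -0.5, 0.499]
ft_force: [0.2, -0.3, -1.5]
gripper_width: 0.0196
```

Run:
```python
from h import *
import cv2
f=robot.grab_frame("side");print(robot.get_obs()["tcp_pos"],robot.get_obs()["ft_force"])
cv2.imwrite("pics/side4.png",cv2.resize(f["pixels"][70:240,310:490],None,fx=4,fy=4,interpolation=cv2.INTER_CUBIC)[:600])
```

```text
[ 0.62295573 -0.00870048  0.36799826] [ 0.19721982 -0.22078727 -0.53870199]
```

View pics/side4.png

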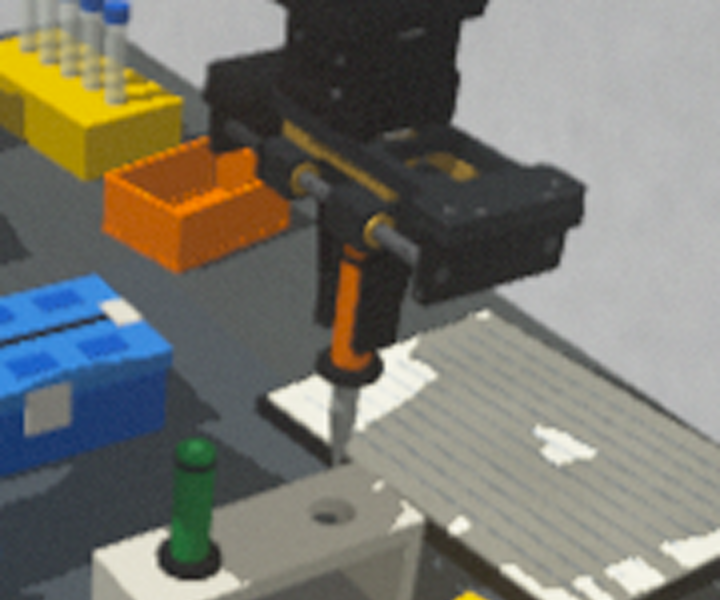

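Run:
```python
from h import *
f=robot.grab_frame("side")
print(ray(f,310+337/4-.4,70+463/4-.4,.104),ray(f,310+332/4-.4,70+512/4-.4,.075))
T=f["pose"];K=f["camera_matrix"]
for q in ([.6225,-.0085,.104],[.6225,-.0085,.164]):
  p=K@(T[:3,:3].T@(np.array(q)-T[:3,3]));print(p/p[2], ((p/p[2])[:2]-[310,70])*4)
```

```text
[ 0.62499682 -0.00368442  0.104     ] [ 0.62247053 -0.00795219  0.075     ]
[394.19487115 186.87534403   1.        ] [336.77948461 467.50137614]
[397.36888409 162.86589335   1.        ] [349.47553638 371.46357341]
```

The pen hangs vertical: its tip is at crop (337,463), against a predicted (337,467). The hole is at (332,512), which maps to world (0.6225, -0.008). Next I carry it to the red end, staying high.

Emit:
apply_moves(rows=[-1,0,0,0,-1,-2,0,0,0,-1,-3,0,0,0,-1,-3,0,-1.5,0,-1,-3,0,-2.5,0,-1,-3,0,-2.5,0,-1,-3,0,-2.5,0,-1,-3,0,-2.5,0,-1,-2,0,-2,0,-1,-1.5,0,-1,0,-1,-0.5,0,0,0,-1,0,0,0,0,-1])

```text
t: 8.43
tcp_pos: [0.479, 0.2419, 0.3687]
tool_rot: [0.5, -0.5, 0.501, -0.5]
ft_force: [0.6, 0.8, -1.0]
gripper_width: 0.0195
```

Emit:
apply_moves(rows=[0,0,0,0,-1,0,0,0,0,-1])

```text
t: 8.68
tcp_pos: [0.479, 0.241, 0.3686]
tool_rot: [0.499, -0.501, 0.501, -0.499]
ft_force: [0.1, -0.3, -2.1]
gripper_width: 0.0192
```

Emit:
apply_moves(rows=[0,0.8,0,0,-1,0,0.9,0,0,-1,0,0.7,0,0,-1,0,0.4,0,0,-1,0,0.3,0,0,-1,0,0,0,0,-1])

```text
t: 9.43
tcp_pos: [0.4786, 0.2416, 0.3376]
tool_rot: [0.5, -0.5, 0.5, -0.499]
ft_force: [-0.4, 0.6, -1.6]
gripper_width: 0.0194
```

Run:
```python
from h import *
import cv2
f=robot.grab_frame("side");g=robot.grab_frame("top");print(robot.get_obs()["tcp_pos"],robot.get_obs()["ft_force"])
cv2.imwrite("pics/side5.png",cv2.resize(f["pixels"][110:200,240:370],None,fx=6,fy=6,interpolation=cv2.INTER_CUBIC))
cv2.imwrite("pics/top5.png",cv2.resize(g["pixels"][125:245,150:270],None,fx=5,fy=5,interpolation=cv2.INTER_CUBIC))
T=f["pose"];K=f["camera_matrix"]
for q in ([.479,.241,.0715],[.479,.241,.065]):
  p=K@(T[:3,:3].T@(np.array(q)-T[:3,3]));print(((p/p[2])[:2]-[240,110]+.4)*6)
```

```text
[0.47861896 0.24165948 0.33796412] [-0.08958471  0.60058872 -0.0617249 ]
[281.31480416 301.9527851 ]
[282.25615562 315.17008621]
```

View pics/side5.png

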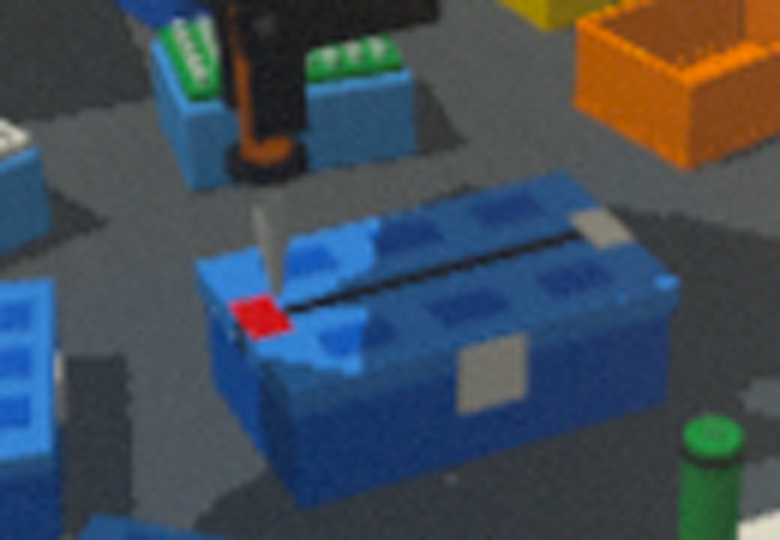

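View pics/top5.png

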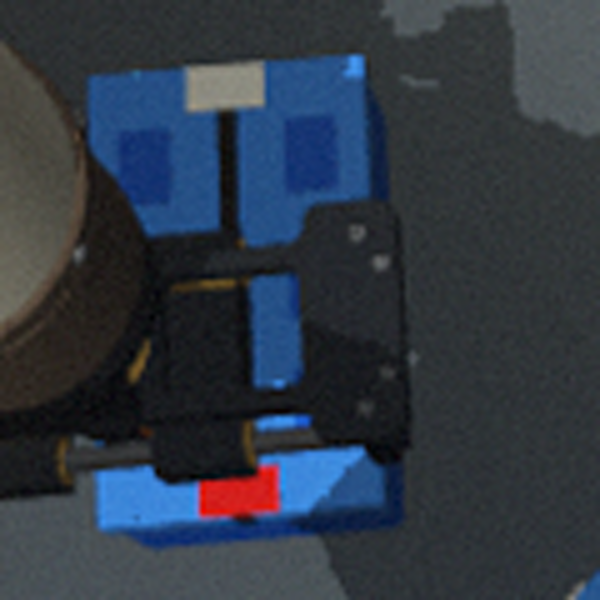

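The tip is at crop (278,297), at the border of the red patch and the seam, and about 8 mm above the lid. I lower it 3 mm and start the slow trace at 3.2 cm/s.

Emit:
apply_moves(rows=[0.03,0.2,0,0,-1,0.03,0.1,0,0,-1,0,0,0.2,0,-1,0,0,0.3,0,-1,0.01,0,0.4,0,-1,0.01,0,0.4,0,-1,0.01,0,0.4,0,-1,0.01,0,0.4,0,-1,0.01,0,0.4,0,-1,0,0,0.4,0,-1,0,0,0.4,0,-1,0,0,0.3,0,-1])

```text
t: 11.02
tcp_pos: [0.5148, 0.2404, 0.3347]
tool_rot: [0.499, -0.501, 0.501, -0.499]
ft_force: [0.4, -0.2, -2.2]
gripper_width: 0.0192
```

Emit:
apply_moves(rows=[0,0,0.3,0,-1,0,0,0.4,0,-1,0.01,0,0.4,0,-1,0.01,0,0.4,0,-1,0.01,0,0.4,0,-1,0.01,0,0.4,0,-1,0,0,0.4,0,-1,0,0,0.4,0,-1,0,0,0.4,0,-1,0,0,0.4,0,-1,0,0,0.4,0,-1,0,0,0.3,0,-1])

```text
t: 12.52
tcp_pos: [0.5608, 0.2399, 0.3347]
tool_rot: [-0.5, 0.501, -0.501, 0.499]
ft_force: [0.6, 0.7, -1.1]
gripper_width: 0.0194
```

Run:
```python
from h import *
import cv2
f=robot.grab_frame("side");print(robot.get_obs()["tcp_pos"],robot.get_obs()["ft_force"])
cv2.imwrite("pics/side6.png",cv2.resize(f["pixels"][110:200,240:370],None,fx=6,fy=6,interpolation=cv2.INTER_CUBIC))
```

```text
[0.56106506 0.23993354 0.33469577] [ 0.3305634  -1.13212898 -0.1371283 ]
```

View pics/side6.png

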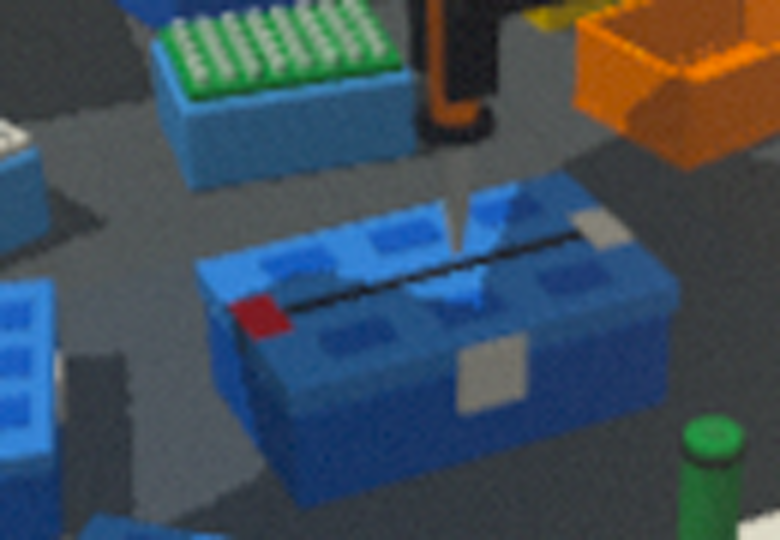

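The tip at (457,252) hovers just above the seam, past the middle, and the box has not moved. Continuing.

Emit:
apply_moves(rows=[0,0,0.3,0,-1,0,0,0.4,0,-1,0.01,0,0.4,0,-1,0.01,0,0.4,0,-1,0.01,0,0.4,0,-1,0.01,0,0.4,0,-1,0.01,0,0.4,0,-1,0.01,0,0.4,0,-1,0,0,0.4,0,-1,0,0,0.4,0,-1,0,0,0.4,0,-1,0,0,0.4,0,-1])

```text
t: 14.08
tcp_pos: [0.6078, 0.2392, 0.3347]
tool_rot: [-0.499, 0.501, -0.501, 0.499]
ft_force: [-0.3, -0.4, -1.9]
gripper_width: 0.0193
```

Emit:
apply_moves(rows=[0,0,0.4,0,-1,0,0,0.4,0,-1,0,0,0.4,0,-1,0,0,0.3,0,-1,0,0,0.2,0,-1,0,0,0,0,-1,0,0,0,0,-1,0,0,0,0,-1])

```text
t: 15.08
tcp_pos: [0.6245, 0.2392, 0.3348]
tool_rot: [-0.5, 0.5, -0.5, 0.5]
ft_force: [-0.4, -0.3, -0.5]
gripper_width: 0.0195
```

Run:
```python
from h import *
import cv2
f=robot.grab_frame("side");print(robot.get_obs()["tcp_pos"],robot.get_obs()["ft_force"])
cv2.imwrite("pics/side7.png",cv2.resize(f["pixels"][110:200,240:370],None,fx=6,fy=6,interpolation=cv2.INTER_CUBIC))
```

```text
[0.62447401 0.23917258 0.33480399] [-0.40217704 -0.17593035 -1.3783163 ]
```

View pics/side7.png

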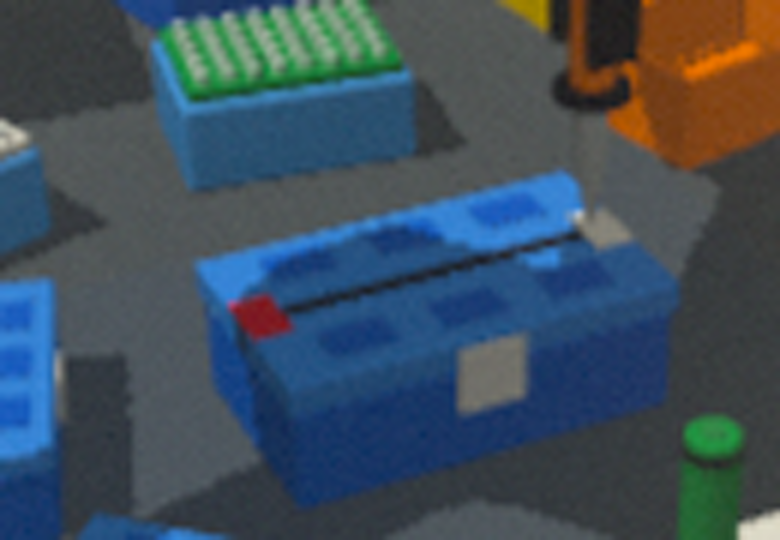

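The tip is over the white end, at crop (590,220). Now I lift and carry the pen back over its hole.

Emit:
apply_moves(rows=[0,-1,0,0,-1,0,-1.5,0,0,-1,0.8,-1,0,0,-1,2,0,0,0,-1,3.5,0,0,0,-1,4,0,0,0,-1,4.5,0,0,0,-1,4,0,0,0,-1,3,0,-0.1,0,-1,1.8,0,-0.1,0,-1,1.0,0,0,0,-1,0.2,0,0,0,-1])

```text
t: 16.62
tcp_pos: [0.622, -0.0091, 0.3697]
tool_rot: [-0.499, 0.501, -0.501, 0.499]
ft_force: [-0.1, 0.8, -1.1]
gripper_width: 0.0194
```

Emit:
apply_moves(rows=[0,0,0,0,-1,0,0,0,0,-1,0,0,0,0,-1])

```text
t: 17.0
tcp_pos: [0.6221, -0.0082, 0.3697]
tool_rot: [-0.5, 0.5, -0.5, 0.5]
ft_force: [-0.2, -0.0, -1.0]
gripper_width: 0.02
```

Run:
```python
from h import *
import cv2
f=robot.grab_frame("side");print(robot.get_obs()["tcp_pos"],robot.get_obs()["ft_force"])
cv2.imwrite("pics/side8.png",cv2.resize(f["pixels"][130:230,330:450],None,fx=5,fy=5,interpolation=cv2.INTER_CUBIC))
```

```text
[ 0.62210216 -0.00828762  0.36973085] [ 0.44785531 -1.05466735 -0.58811444]
```

View pics/side8.png

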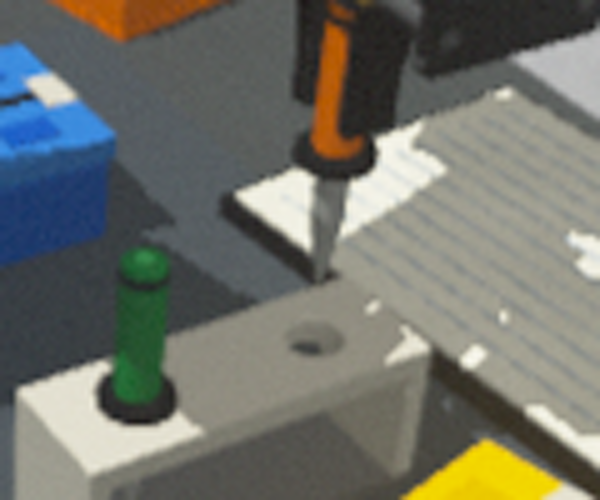

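The tip at (320,280) is right above the hole at (315,340), and the position matches the pick within 1 mm. Lowering.

Emit:
apply_moves(rows=[0.03,0.8,0.07,0,-1,0,1,0,0,-1,0,1,0,0,-1,0,1,0,0,-1,0,1,0,0,-1,0,1,0,0,-1,0,1,0,0,-1,0,1,0,0,-1,0,0.8,0,0,-1,0,0.4,0,0,-1,0,0,0,0,-1,0,0,0,0,-1])

```text
t: 18.55
tcp_pos: [0.6229, -0.0091, 0.2802]
tool_rot: [0.499, -0.5, 0.501, -0.5]
ft_force: [-0.1, 0.4, -1.1]
gripper_width: 0.0197
```

Run:
```python
from h import *
import cv2
f=robot.grab_frame("side");print(robot.get_obs()["tcp_pos"],robot.get_obs()["ft_force"])
cv2.imwrite("pics/side9.png",cv2.resize(f["pixels"][130:230,330:450],None,fx=5,fy=5,interpolation=cv2.INTER_CUBIC))
```

```text
[ 0.62288562 -0.00910624  0.28018432] [-0.3336452   0.3483268  -0.90364089]
```

View pics/side9.png

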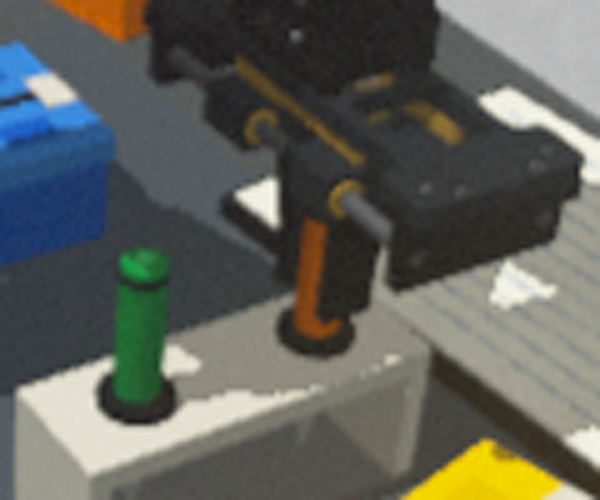

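The pen is in its hole with the collar about 1 mm above the stand's top. I lower it 1 mm more and release.

Emit:
apply_moves(rows=[0,0.1,0,0,-1,0,0,0,0,-1,0,0,0,0,-0.4,0,0,0,0,-0.2,0,0,0,0,0.2,0,0,0,0,0.6,0,0,0,0,1,0,0,0,0,1,0,0,0,0,1,0,0,0,0,1,0,0,0,0,1])

```text
t: 19.98
tcp_pos: [0.6228, -0.0091, 0.2787]
tool_rot: [0.5, -0.5, 0.5, -0.5]
ft_force: [-0.8, 0.3, -1.1]
gripper_width: 0.0861
```

Emit:
apply_moves(rows=[0,-0.8,0,0,1,0,-1.5,0,0,1,0,-2,0,0,1,0,-2.5,0,0,1,0,-2.5,0,0,1,0,-2.5,0,0,1,-3,0,0,0,1,-5,0,0,0,1,-5,0,0,0,1,-3,0,0,0,1,0,0,0,0,1,0,0,0,0,1])

```text
t: 21.48
tcp_pos: [0.623, 0.1505, 0.3976]
tool_rot: [0.499, -0.5, 0.501, -0.5]
ft_force: [-0.1, -0.3, 0.2]
gripper_width: 0.0869
```

Run:
```python
from h import *
import cv2
f=robot.grab_frame("side");g=robot.grab_frame("top")
cv2.imwrite("pics/side10.png",cv2.resize(f["pixels"][130:250,265:425],None,fx=5,fy=5,interpolation=cv2.INTER_CUBIC))
cv2.imwrite("pics/top10.png",cv2.resize(g["pixels"][90:240,150:450],None,fx=2.6,fy=2.6,interpolation=cv2.INTER_CUBIC))
```

```text
(no output)
```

View pics/side10.png

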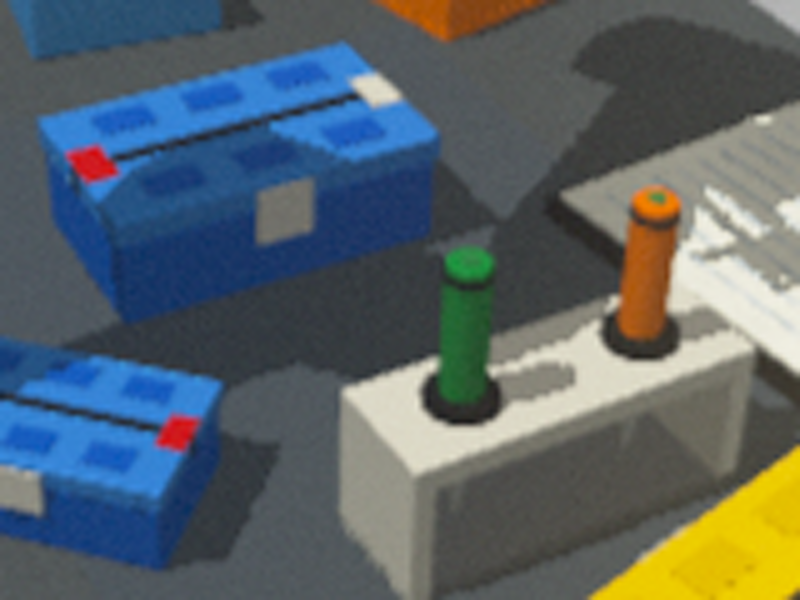

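View pics/top10.png

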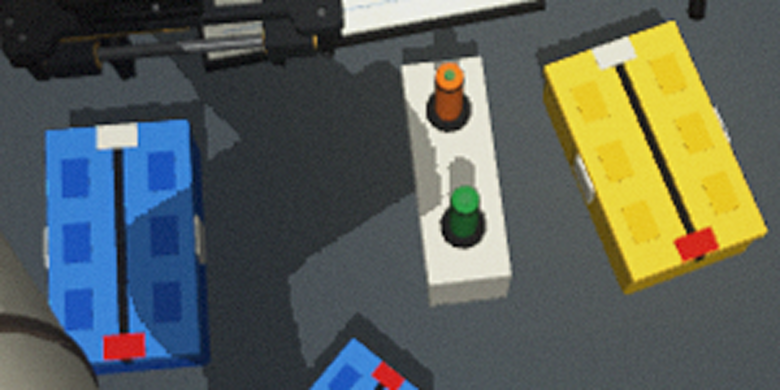

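The orange pen is upright in its hole: its top is at side-crop (656,200) and its collar at (640,333), the same as at the start. The boxes and the green pen look unmoved, and the arm is clear. Handing in.

Run:
```python
from h import *
print(robot.close_job(), robot.get_obs()["t"])
```

```text
the job is handed in; nothing more can be done
the job is handed in; nothing more can be done
```

I took the orange pen from the far hole and moved its tip along the whole seam of the largest blue box, from the red end to the white end. The commanded speed was at most 3.2 cm/s and the tip stayed about 6 mm above the lid, by the measured tool pose. I then put the pen back in the same hole, let go, moved the arm clear and handed the job in about 22 s into the 61 s.

- **Last images:** the pen stands upright at the same pixels as at the start. The blue and yellow boxes and the green pen look unmoved, and the gripper is clear of everything.
- **During the trace:** the wrist force readings stayed within about 2.5 N, so there was no sign of pressing on the box. The side view put the tip on the seam each time I looked: at the red end, past the middle and at the white end.
- **Disagreements:** before the grasp, the wrist camera placed the pen's top 2–3 mm away from the other two views. No check failed.

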